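Find the high spot of a disc under the marking laser

TASK

Get the disc ready for marking: lift the keeper block off the sloping deck and set it in the grey tray, then slide the dial gauge up against its stop so that its plunger bears on the disc's rim. Crank the disc round to find its highest spot (there is also a lower bump), leave it with that spot under the plunger and the gauge still home, and let go. Do not disturb the other things on the bench.

Things in the scene. Friction and masses are not known exactly. Their poses are not given: they have to be found in the camera images.
- spindle (a point): Point on the spindle axis of the fixed marking station, 42 mm out from its aluminium deck (160 x 290 mm, sloping 35 degrees). Axes: x = up the slope, from gauge to disc; z = square out of the deck along the spindle, leaning 35 degrees from vertical towards the low end; y = across the deck, level. In this frame the deck is at z = -42 mm and runs from x = -210 to +80 mm.
- disc_mid (a point): Centre of the steel disc on the spindle, half-way through its 19 mm; axes as spindle (fixed). Plain radius 60 mm, with two smooth bumps on the rim about 140 degrees apart: the high spot, 6 mm proud, and a lower one, 3 mm. Clamped at a different, unknown angle to the crank each time; it turns with the crank without slipping.
- head_edge (a point): Middle of the front lower edge of the white laser head that hangs over the upper half of the disc: 90 mm wide (y), 85 mm high, it runs 170 mm level towards the upper end (x), z up; a column carries it there. A lens barrel 52 mm across, centred 45 mm behind the edge, hangs 22 mm lower. A vertical tool would hit the head: let the tool lean about as the spindle does.
- crank_mid (a point): Middle of the crank's black handle: a sleeve 18 mm in diameter and 60 mm long, parallel to the spindle, 45 mm from its axis; this point is 35 mm farther out from the deck than spindle. x points from the spindle axis to the handle, z along it. The sleeve spins freely on its pin, so it can be gripped and carried round without turning the hand.
- rotor (a joint): Angle of crank and disc about the spindle, rad, counter-clockwise positive looking at the deck from above; 0 when the handle is straight up the slope. No end stops. Stiff (about 0.2 N m, some 5 N at the handle), so it stays where it is left.
- carriage_grip (a point): Point on the gauge carriage's aluminium grip fin, 55 mm out from the deck, in the middle of its width. The fin is 14 mm thick along the slope (x), 30 mm wide across it (y), and stands from 15 to 75 mm out from the deck, 58 mm to the +y side of the dial's centre. Axes as spindle; moves with the carriage.
- carriage (a joint): How far the gauge carriage has slid up the slope, m: about 0 drawn back, 0.040 home against the stop. Needs some 8 to 15 N along the slope; stays where it is left.
- needle (a joint): Angle of the dial's black needle, rad, clockwise positive seen from above: 0 with the plunger free, 0.3 rad for each mm it is pushed in (up to 3.9 rad; plunger force 1 to 3 N). The plunger meets the rim on the disc's low side (-x of spindle), and with the carriage home it bears on it all the way round.
- dial (a point): Centre of the gauge's white dial face, 64 mm across the steel case, 46 mm out from the deck; axes as spindle. The needle reaches 24 mm from this point and points up the slope (x) at zero.
- keeper_mid (a point): Centre of the loose aluminium keeper block: 36 mm along the slope x 40 mm across it x 80 mm tall (its own x, y, z), 0.3 kg. It stands on the deck with 2 to 4 mm to spare between the carriage's ear and the fixed stop block, both 40 mm high, and keeps the gauge from sliding home. Its outer 40 mm are free all round.
- tray_in (a point): Centre of the inner floor (4 mm above the bench) of the fixed grey open tray, 170 mm (its x) x 130 mm (its y) outside, walls 30 mm high and 4 mm thick.
- bottle: White bottle standing on the bench, 60 mm in diameter, 160 mm high; origin at the centre of its underside. Leave it alone.
- jar: Glass jar with a steel cap standing on the bench, 64 mm in diameter, 75 mm high; origin at the centre of its underside. Leave it alone.
- driver: Screwdriver lying on the bench, origin under its middle, along its x. Leave it alone.
- case: Black box on the bench, 60 x 110 x 35 mm; origin at the centre of its underside. Leave it alone.
There are look-alikes about, which are no part of the job. Of the things that look like the part that bears tray_in, the largest one is meant.

How it is judged:
By the outcome, as a careful person would: the job done as asked, in the order asked, and still so for the second after the job is handed in, with the robot touching nothing.
It also fails if it takes over 72 s, if anything falls off the work surface, if the arm or the gripper's body presses on something with over 40 N, if the wrist force passes 120 N, or if a joint passes its speed limit or range.

ROBOT

A 6-joint arm with a two-finger parallel gripper is mounted at the origin on the work surface. World frame = base frame: x ahead of the robot, y to its left, z up, the work surface at z = 0. Lengths are in m, angles in rad, forces in N, time in s.
With the tool pointing down it reaches from about 0.325 to 0.775 m from the base axis. Payload 5.5 kg.
Tool frame: the origin (TCP) lies at the very end of the fingers, on their centre line; the grasp point (between the pads) lies 19 mm behind it; z points along the fingers, y is the line along which they close (so a half turn about z gives the same grasp; the last joint's range is limited). The gripper opens to 85 mm and grips with 20 to 120 N. Pads are 22 mm wide; open, the fingers measure 114 mm over their backs; the gripper's body (76 mm by 85 mm) begins 54 mm behind the grasp point. The pads swing forward as they close: fully open they stand 13 mm farther back than shut.
Start: joints at [-1.266, 0.091, 1.231, -0, 1.82, -0.057], TCP at [0.212, -0.561, 0.205] pointing down, gripper open.
Joint ranges: [-2.87, 2.87], [-0.86, 2.18], [0.17, 2.46], [-1.51, 4.65], [0.06, 2.69], [-2.65, 2.65]. Speed limits (rad/s): [2.57, 2.57, 3.01, 3.14, 3.14, 3.14].

INTERFACE

Orientations are given as a unit quaternion [w, x, y, z].
In Python, from workcell import monitor, eyes, workorder gives the robot as it stands.
- The arm moves only by the shell command python3 -m creep 'ROWS'. ROWS is JSON, a list of rows, each an object with "delta_pos": the shift along the tool's x, y, z in units of 60 mm (1.0 is 60 mm), a list of three; "rotation": the turn, a rotation vector about the tool's x, y, z in units of 8 degrees (1.0 is 8 degrees), a list of three; "hand": the closure, from -1 (fully open) to 1 (shut). In form: [{"delta_pos": [dx, dy, dz], "rotation": [rx, ry, rz], "hand": hand}, ...]. A call has 1 to 12 rows; each row is the pose to reach, as a shift and turn from the pose commanded when the call began, along the tool's axes at that moment; what a row does not reach only later rows make up. A row lasts 1/8 s, in which the tool goes at most 62.5 mm and 10.7 degrees, less where a joint would pass 70% of its speed; a pose out of reach is approached as far as the arm can. A call with a gripper value outside its range is refused whole. The fingers move at their own pace and stop on an object; the grip force is fixed at half the most. Time passes only in rows, so rows that repeat a pose let the fingers close. It gives the time, the measured TCP pose, the force, the opening and the grip force at its end, in the units of the state.
- monitor.sense(): the state, without advancing time (a new reading comes with each control period).
- eyes.camera(name): name is "scene" or "top" or "wrist"; returns (picture, depth): 384x512x3 uint8, red, green, blue; 384x512 float32, m along the optical axis (not along the pixel's ray), 0 where there is no reading.
- eyes.camera_model(name): a dict with "intrinsics" (3x3 intrinsics, pixels), "D" ([k1, k2, p1, p2, k3] as OpenCV has them; the pictures are not rectified), "extrinsics" (4x4, takes a point from world to camera coordinates); the wrist camera has in their place "tool_from_camera" (4x4, takes a point from camera to tool coordinates, whose origin is the TCP and whose axes are the flange's). Camera axes: x right, y down, z forward; pixel columns grow to the right and rows downward; lengths in m; the calibration is good to about 2 mm. A picture is of the moment at which its call begins: read the wrist's pose just before it. camera_model takes no time and is no camera call.
- workorder.close_job(): hands the job in; it is judged then, once.
The state is a dict: "time_s": time; "joint_pos": joint angles; "joint_velocities": joint speeds; "joint_efforts": joint torques, N m; "eef_pos": TCP position; "eef_rot": TCP orientation; "contact_force": force on the tool from outside, world axes, zero at the start; "moment": the same for the moment, N m; "opening": opening from 0.0 (shut) to 1.0 (fully open); "grip_force": force on a finger pad.
Only numpy, scipy, OpenCV 4.12 (cv2) and the standard library are available. Lean on these libraries where they do the work, as an engineer would, in place of code of your own. Each camera call takes 0.05 s, during which the arm holds its last target. There are 200 camera calls.

## Working session

There is one attempt and no reset: what is moved stays moved. The work goes in short steps, Python scripts to look and compute and a shell command to move; the robot and the scene stay as the last step left them, time stands still between calls to the robot, and variables do not carry over. Pictures are saved under pics/ and viewed, at most 13 in all, crops included, and the job is handed in when it is done.

```bash
mkdir -p pics; ls
python3 - <<'E'
from workcell import monitor, eyes
import cv2,numpy as np
for n in("scene","top"):
    p,d=eyes.camera(n); cv2.imwrite(f"pics/{n}0.png",p[:,:,::-1]); np.save(f"{n}_d.npy",d); np.save(f"{n}_p.npy",p)
    m=eyes.camera_model(n); print(n,m)
print(monitor.sense()); print(eyes.camera_model("wrist"))
E
```

```text
pics
scene {'intrinsics': array([[356.5501291 ,   0.        , 253.49186057],
       [  0.        , 356.5501291 , 193.08741981],
       [  0.        ,   0.        ,   1.        ]]), 'D': array([0.03469241, 0.        , 0.        , 0.        , 0.        ]), 'extrinsics': array([[ 0.44497337,  0.89552866,  0.0052081 , -0.21816015],
       [ 0.68760616, -0.33792265, -0.64265546, -0.2344169 ],
       [-0.57375645,  0.28954568, -0.7661376 ,  1.60595062],
       [ 0.        ,  0.        ,  0.        ,  1.        ]])}
top {'intrinsics': array([[362.31936775,   0.        , 254.49781956],
       [  0.        , 362.31936775, 188.20416869],
       [  0.        ,   0.        ,   1.        ]]), 'D': array([-0.09015123,  0.        ,  0.        ,  0.        ,  0.        ]), 'extrinsics': array([[ 2.43058094e-02, -9.99704463e-01, -4.63165908e-04,
        -3.60492177e-02],
       [-9.88460793e-01, -2.39631462e-02, -1.49569478e-01,
         5.60601704e-01],
       [ 1.49514176e-01,  4.09322857e-03, -9.88751110e-01,
         1.38422415e+00],
       [ 0.00000000e+00,  0.00000000e+00,  0.00000000e+00,
    
[... 650 characters left out ...]
0.05112819, -0.02504476,  0.03185172]), 'grip_force': 0.0, 'opening': 1.0009323934409562}
{'intrinsics': array([[270.24818311,   0.        , 254.31999339],
       [  0.        , 270.24818311, 192.52955191],
       [  0.        ,   0.        ,   1.        ]]), 'D': array([-0.03556015,  0.        ,  0.        ,  0.        ,  0.        ]), 'tool_from_camera': array([[ 8.44120038e-04, -9.50865775e-01, -3.09602270e-01,
         7.94681417e-02],
       [ 9.99999640e-01,  8.28345878e-04,  1.82408186e-04,
        -8.60484817e-04],
       [ 8.30120632e-05, -3.09602312e-01,  9.50866132e-01,
        -1.70315508e-01],
       [ 0.00000000e+00,  0.00000000e+00,  0.00000000e+00,
         1.00000000e+00]])}
```

View pics/scene0.png

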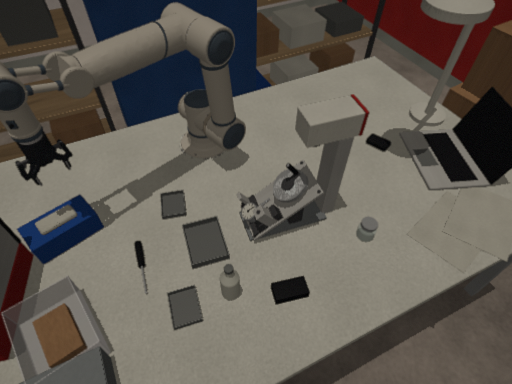

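View pics/top0.png

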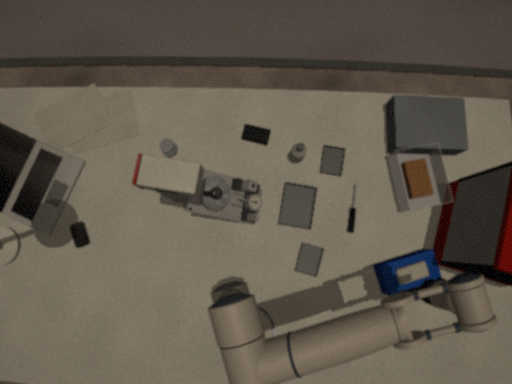

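The scene image shows the station at about (285,195), with trays at (205,241), (173,204) and (185,307). In the top image the station is at (225,197). The trays there are (297,205), which is the largest, (332,160) and (309,259). The next step is a close crop plus point clouds.

```bash
cat > h.py <<'E'
import numpy as np,cv2
from workcell import monitor, eyes
from scipy.spatial.transform import Rotation as R
def pose(s=None):
    s=s or monitor.sense(); q=s["eef_rot"]; T=np.eye(4); T[:3,:3]=R.from_quat([q[1],q[2],q[3],q[0]]).as_matrix(); T[:3,3]=s["eef_pos"]; return T
def w2c(n,T=None):
    m=eyes.camera_model(n)
    return m, (m["extrinsics"] if n!="wrist" else np.linalg.inv(T@m["tool_from_camera"]))
def cloud(n,d,T=None):
    m,E=w2c(n,T); v,u=np.mgrid[:384,:512]
    p=cv2.undistortPoints(np.stack([u,v],-1).reshape(-1,1,2).astype(float),m["intrinsics"],m["D"]).reshape(384,512,2)
    c=np.concatenate([p*d[...,None],d[...,None]],-1); Ei=np.linalg.inv(E)
    w=c@Ei[:3,:3].T+Ei[:3,3]; w[d==0]=np.nan; return w
def proj(n,P,T=None):
    m,E=w2c(n,T); return cv2.projectPoints(np.asarray(P,float).reshape(-1,1,3),cv2.Rodrigues(E[:3,:3])[0],E[:3,3],m["intrinsics"],m["D"])[0].reshape(-1,2)
E
python3 - <<'E'
from h import *
S=np.load("scene_p.npy");T=np.load("top_p.npy")
a=cv2.resize(S[145:245,230:335],None,fx=3.8,fy=3.8,interpolation=cv2.INTER_CUBIC)
b=cv2.resize(T[165:231,180:285],None,fx=3.8,fy=3.8,interpolation=cv2.INTER_CUBIC)
b=np.vstack([b,np.zeros((a.shape[0]-b.shape[0],b.shape[1],3),np.uint8)])
cv2.imwrite("pics/c1.png",np.hstack([a,b])[:,:,::-1])
wt=cloud("top",np.load("top_d.npy"));ws=cloud("scene",np.load("scene_d.npy"))
for n,w,pts in(("top",wt,[(297,205),(225,212),(212,190),(253,202),(237,217),(202,175),(299,152),(168,148),(256,134),(351,215)]),("scene",ws,[(205,241),(260,222),(290,187),(250,213),(335,125),(230,283)])):
    for u,v in pts: print(n,u,v,w[v,u].round(3))
# tray outlines: points height 15..40mm near tray
h=wt[...,2]; 
for (u0,u1,v0,v1) in((272,322,175,235),(315,350,140,180),(290,328,238,282)):
    m=np.zeros(h.shape,bool); m[v0:v1,u0:u1]=1; m&=(h>.014)&(h<.045)
    r=cv2.minAreaRect(wt[m][:,:2].astype(np.float32)); print("tray",m.sum(),r)
# deck plane: fit by points whose normal is 35deg, region
for n,w,(u0,u1,v0,v1) in(("top",wt,(185,265,170,230)),("scene",ws,(235,330,155,240))):
    P=w[v0:v1,u0:u1].reshape(-1,3);P=P[np.isfinite(P[:,0])&(P[:,2]>.03)&(P[:,2]<.3)]
    best=0;rng=np.random.default_rng(0)
    for i in range(3000):
        p=P[rng.choice(len(P),3,0)];q=np.cross(p[1]-p[0],p[2]-p[0]);q/=np.linalg.norm(q)+1e-12;q*=np.sign(q[2])
        if abs(q[2]-np.cos(np.radians(35)))>.04: continue
        s=abs((P-p[0])@q)<.003
        if s.sum()>best: best=s.sum();B=(q,p[0],s)
    q,p0,s=B; c=P[s].mean(0);q=np.linalg.svd(P[s]-c)[2][2];q*=np.sign(q[2]);print(n,best,len(P),q,c)
    x=np.array([-q[0],-q[1],0]);x/=np.linalg.norm(x);ey=np.cross(q,x/1);ey/=np.linalg.norm(ey);ex=np.cross(ey,q)
    L=(P-c)@np.stack([ex,ey,q]).T; L=L[abs(L[:,2])<.004]; print("x",np.percentile(L[:,0],[0,1,99,100]),"y",np.percentile(L[:,1],[0,1,99,100]),ex,ey)
E
```

```text
top 297 205 [ 0.503 -0.195  0.005]
top 225 212 [0.46  0.085 0.103]
top 212 190 [0.528 0.126 0.199]
top 253 202 [ 0.501 -0.018  0.093]
top 237 217 [0.444 0.041 0.08 ]
top 202 175 [0.544 0.134 0.393]
top 299 152 [ 0.692 -0.188  0.12 ]
top 168 148 [0.708 0.322 0.074]
top 256 134 [ 0.785 -0.023  0.034]
top 351 215 [ 0.466 -0.409  0.021]
scene 205 241 [ 0.494 -0.194  0.001]
scene 260 222 [ 0.567 -0.014  0.098]
scene 290 187 [0.541 0.109 0.188]
scene 250 213 [ 0.513 -0.025  0.09 ]
scene 335 125 [0.578 0.208 0.44 ]
scene 230 283 [ 0.729 -0.196  0.108]
tray 208 ((0.49993571639060974, -0.19528627395629883), (0.1310286968946457, 0.17064259946346283), 81.53271484375)
tray 89 ((0.6899570226669312, -0.3375723958015442), (0.09007024019956589, 0.11813145130872726), 82.41546630859375)
tray 85 ((0.29036715626716614, -0.24376025795936584), (0.0895073190331459, 0.11679589748382568), 75.23249816894531)
top 806 2764 [-0.078241   -0.56511965  0.82129053] [0.493749   0.10142602 0.12241595]
x [-0.15981192 -0.14233259  0.12666964  0.12852672] y [-0.10319244 -0.10170971  0.05605831  0.05680593] [0.11263356 0.81353046 0.57051019] [-0.99055137  0.13714217  0.        ]
scene 1072 3985 [-0.06974713 -0.5728894   0.81665971] [0.53838525 0.10957089 0.13357947]
x [-0.18012163 -0.17713162  0.16220716  0.16558365] y [-0.06573853 -0.06385533  0.09456172  0.0971502 ] [0.09869649 0.81067384 0.57711951] [-9.92670308e-01  1.20853878e-01  1.69933544e-17]
```

View pics/c1.png

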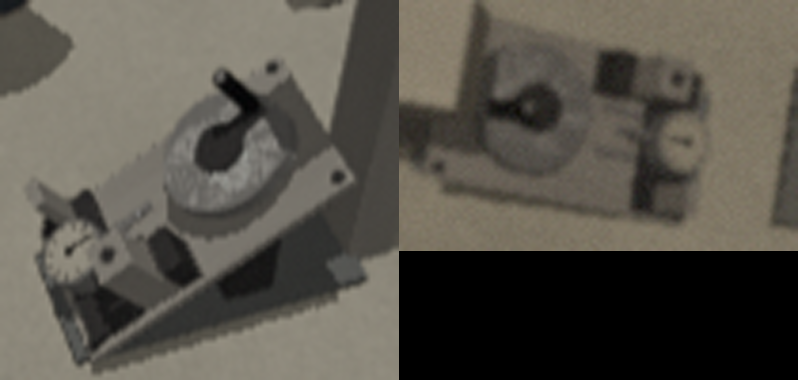

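The crop shows the dial at (680,140) in its right half, which is the top view. The keeper is the light block with a dot at (665,75), standing between the dark stop (615,72) and the ear. The fin is at (40,195) in the left half, on the robot's side. The handle points up the slope. I take the 170x130 mm tray at (0.500,-0.195); the two smaller ones measure about 90x117 mm.

Run:
```python
from h import *
wt=cloud("top",np.load("top_d.npy"));ws=cloud("scene",np.load("scene_d.npy"))
al=np.radians(35)
P=np.vstack([wt[165:235,180:270].reshape(-1,3),ws[150:245,230:335].reshape(-1,3)]);P=P[np.isfinite(P[:,0])]
best=None
for yaw in np.radians(np.arange(4,11,.25)):
    h=np.array([np.sin(yaw),np.cos(yaw),0]); ex=h*np.cos(al)+[0,0,np.sin(al)]; ez=-h*np.sin(al)+[0,0,np.cos(al)]; ey=np.cross(ez,ex)
    M=np.stack([ex,ey,ez],1); L=P@M; zz=L[:,2]
    hst,e=np.histogram(zz,np.arange(-.3,.3,.001)); k=np.convolve(hst,np.ones(4),'same').argmax(); z0=e[k]
    D=L[abs(zz-z0)<.004]; 
    # edge sharpness in y
    hy,ey_=np.histogram(D[:,1],np.arange(-1,1,.002)); sc=(abs(np.diff(hy))**2).sum()
    if best is None or sc>best[0]: best=(sc,yaw,z0,M,D)
sc,yaw,z0,M,D=best; print("yaw",np.degrees(yaw),z0,len(D))
z0=np.median(D[:,2])
hy,e=np.histogram(D[:,1],np.arange(-1,1,.002)); i=np.where(hy>10)[0]; ylo,yhi=e[i[0]],e[i[-1]+1]
hx,e=np.histogram(D[:,0],np.arange(-1,1.5,.002)); i=np.where(hx>8)[0]; xlo,xhi=e[i[0]],e[i[-1]+1]
print("y",ylo,yhi,yhi-ylo,"x",xlo,xhi,xhi-xlo)
o=M@np.array([(xhi-.08+xlo+.21)/2,(ylo+yhi)/2,z0+.042]); print("spindle",o)
F=np.eye(4);F[:3,:3]=M;F[:3,3]=o;np.save("F.npy",F)
# rasters in deck frame
L=(P-o)@M
def st(msg,m): print(msg,m.sum(),L[m].min(0).round(3),L[m].max(0).round(3),np.median(L[m],0).round(3))
inn=(abs(L[:,1])<.09)&(L[:,0]>-.22)&(L[:,0]<.09)
st("disc top",inn&(abs(L[:,2]-.0095)<.003)&(L[:,0]>-.075))
st("tall -y",inn&(L[:,2]>.026)&(L[:,1]<-.02)&(L[:,0]<-.06))
st("tall +y",inn&(L[:,2]>.012)&(L[:,1]>.02)&(L[:,0]<-.08))
st("dial",inn&(abs(L[:,2]-.004)<.004)&(abs(L[:,1])<.045)&(L[:,0]<-.09))
st("crank",inn&(L[:,2]>.03)&(L[:,2]<.075)&(L[:,0]>-.06))
A=np.vstack([wt[140:200,120:210].reshape(-1,3),ws[90:150,290:375].reshape(-1,3)]);A=A[A[:,2]>.30]
print("head",np.percentile(A,[1,50,99],axis=0).round(3)); t=A[A[:,2]>np.percentile(A[:,2],60)-.01]
print(cv2.minAreaRect(t[:,:2].astype(np.float32)),np.median(t[:,2]))
```

```text
yaw 7.499999999999999 0.007000000000000284 2362
y -0.5839999999999996 -0.4199999999999995 0.16400000000000015 x -0.017999999999999128 0.38600000000000123 0.40400000000000036
spindle [0.52069219 0.10907843 0.18260823]
disc top 21 [-0.015 -0.015  0.007] [0.055 0.019 0.012] [0.044 0.004 0.008]
tall -y 240 [-0.138 -0.076  0.026] [-0.1   -0.031  0.043] [-0.117 -0.055  0.038]
tall +y 96 [-0.172  0.041  0.012] [-0.156  0.074  0.037] [-0.161  0.057  0.03 ]
dial 360 [-0.195 -0.044  0.   ] [-0.091  0.045  0.008] [-0.164 -0.001  0.003]
crank 99 [ 0.038 -0.001  0.03 ] [0.058 0.02  0.07 ] [0.05  0.007 0.057]
head [[0.482 0.13  0.325]
 [0.548 0.218 0.458]
 [0.59  0.314 0.464]]
((0.5367112755775452, 0.22532972693443298), (0.18542762100696564, 0.09600859135389328), 82.80648040771484) 0.4599877740089684
```

```bash
cat >> h.py <<'E'
def go(p,Rt=None,lift=None):
    """p in deck frame (F.npy), Rt tool axes in deck frame; prints delta in creep units"""
    F=np.load("F.npy"); C=pose(); Rt=np.diag([1,-1,-1.]) if Rt is None else Rt
    G=np.eye(4);G[:3,:3]=F[:3,:3]@Rt;G[:3,3]=F[:3,:3]@np.array(p)+F[:3,3]
    D=np.linalg.inv(C)@G; print("goto",p,"world",G[:3,3].round(3),"dpos",(D[:3,3]/.06).round(3),"rot",(np.degrees(R.from_matrix(D[:3,:3]).as_rotvec())/8).round(3))
def where():
    F=np.load("F.npy"); C=pose(); return (F[:3,:3].T@(C[:3,3]-F[:3,3])).round(4)
E
python3 -c "
from h import *
go([-.09,0,.16])"
```

```text
goto [-0.09, 0, 0.16] world [ 0.499 -0.055  0.262] dpos [ 7.455 -6.195 -0.96 ] rot [ 2.345  3.93  -7.473]
```

```bash
python3 -m creep '[{"delta_pos":[7.45,-6.2,-0.96],"rotation":[2.345,3.93,-7.473],"hand":-1},{"delta_pos":[7.45,-6.2,-0.96],"rotation":[2.345,3.93,-7.473],"hand":-1},{"delta_pos":[7.45,-6.2,-0.96],"rotation":[2.345,3.93,-7.473],"hand":-1},{"delta_pos":[7.45,-6.2,-0.96],"rotation":[2.345,3.93,-7.473],"hand":-1},{"delta_pos":[7.45,-6.2,-0.96],"rotation":[2.345,3.93,-7.473],"hand":-1},{"delta_pos":[7.45,-6.2,-0.96],"rotation":[2.345,3.93,-7.473],"hand":-1},{"delta_pos":[7.45,-6.2,-0.96],"rotation":[2.345,3.93,-7.473],"hand":-1},{"delta_pos":[7.45,-6.2,-0.96],"rotation":[2.345,3.93,-7.473],"hand":-1},{"delta_pos":[7.45,-6.2,-0.96],"rotation":[2.345,3.93,-7.473],"hand":-1},{"delta_pos":[7.45,-6.2,-0.96],"rotation":[2.345,3.93,-7.473],"hand":-1},{"delta_pos":[7.45,-6.2,-0.96],"rotation":[2.345,3.93,-7.473],"hand":-1},{"delta_pos":[7.45,-6.2,-0.96],"rotation":[2.345,3.93,-7.473],"hand":-1}]'
python3 - <<'E'
from h import *
s=monitor.sense();print(s["joint_pos"].round(3),np.abs(s["joint_velocities"]).max()); go([-.09,0,.16])
T=pose(s);p,d=eyes.camera("wrist");np.savez("w1.npz",T=T,p=p,d=d);cv2.imwrite("pics/w1.png",p[:,:,::-1])
E
```

```text
time_s: 1.6
eef_pos: [0.4984, -0.0556, 0.2618]
eef_rot: [-0.198, 0.717, 0.629, 0.225]
contact_force: [-0.4, 0.0, 0.8]
opening: 0.999
grip_force: 0.0
[-0.574 -0.072  1.411  0.609  2.012 -0.234] 0.018185972734776828
goto [-0.09, 0, 0.16] world [ 0.499 -0.055  0.262] dpos [0.011 0.01  0.004] rot [-0.     0.013 -0.004]
```

View pics/w1.png

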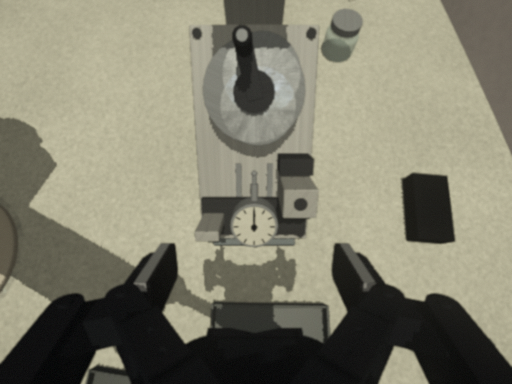

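The wrist view shows the disc at (254,88), the handle end at (241,35), the dial at (254,226), the keeper at (297,200), the dark stop at (296,165) and the fin at (209,226). Next I refine the frame from this depth image.

Run:
```python
from h import *
z=np.load("w1.npz");w=cloud("wrist",z["d"],z["T"]);F=np.load("F.npy")
def loc(w,F): return (w-F[:3,3])@F[:3,:3]
L=loc(w,F);reg=np.zeros((384,512),bool);reg[20:250,185:325]=1
# plane tilt + offset
dk=reg&(abs(L[...,2]+.042)<.008)&(abs(L[...,1])<.085)&(L[...,0]>-.2)&(L[...,0]<.07)
A=np.c_[L[dk][:,:2],np.ones(dk.sum())];cf=np.linalg.lstsq(A,L[dk][:,2],rcond=None)[0];print("plane",cf,dk.sum())
F[:3,3]+=F[:3,2]*(cf[2]+.042);L=loc(w,F)
dk=reg&(abs(L[...,2]+.042)<.006)
m=dk.astype(np.uint8); D=L[dk]
for x0 in(-.06,-.03,.06): 
    q=D[abs(D[:,0]-x0)<.004]; print("y edges at x",x0,q[:,1].min(),q[:,1].max())
for y0 in(-.07,.07): q=D[(abs(D[:,1]-y0)<.008)&(D[:,0]<.12)]; print("xmax",y0,np.sort(q[:,0])[-5:])
# disc
ds=reg&(abs(L[...,2]-.0095)<.006)&(L[...,0]>-.09); Q=L[ds]; print("disc z",np.median(Q[:,2]),ds.sum())
cnt,_=cv2.findContours(ds.astype(np.uint8),cv2.RETR_EXTERNAL,cv2.CHAIN_APPROX_NONE);c=max(cnt,key=len)[:,0]
P=L[c[:,1],c[:,0]];
from scipy.optimize import least_squares
r=least_squares(lambda a:np.hypot(P[:,0]-a[0],P[:,1]-a[1])-a[2],[0,0,.06],loss="soft_l1",f_scale=.001).x;print("disc c,r",r)
an=np.degrees(np.arctan2(P[:,1]-r[1],P[:,0]-r[0]));rr=np.hypot(P[:,0]-r[0],P[:,1]-r[1])*1e3
for a in range(-180,180,10):
    k=(an>=a)&(an<a+10); print(a+5,rr[k].max().round(1) if k.any() else None,end="; ")
print()
def st(msg,m): print(msg,m.sum(),np.percentile(L[m],[2,50,98],axis=0).round(4).tolist())
st("keeper top",reg&(abs(L[...,2]-.038)<.006)&(L[...,1]<-.02)&(L[...,0]<-.07))
st("fin top",reg&(abs(L[...,2]-.033)<.006)&(L[...,1]>.02)&(L[...,0]<-.08))
st("dial",reg&(abs(L[...,2]-.004)<.005)&(abs(L[...,1])<.04)&(L[...,0]<-.09))
st("stop",reg&(abs(L[...,2]+.002)<.005)&(L[...,1]<-.03)&(L[...,0]<-.05)&(L[...,0]>-.11))
st("handle",reg&(abs(L[...,2]-.065)<.006)&(L[...,0]>-.06)&(L[...,0]<.08))
st("hub?",reg&(L[...,2]>.018)&(L[...,2]<.05)&(L[...,0]>-.06)&(L[...,0]<.08))
F2=F.copy();np.save("F2.npy",F2)
```

```text
plane [-0.0030521  -0.00176408 -0.04163743] 8664
y edges at x -0.06 -0.07821034242892398 0.08108676030841457
y edges at x -0.03 -0.07748468850309247 0.08173111581188489
y edges at x 0.06 -0.07702205572288612 0.08123889355945757
xmax -0.07 [0.08361995 0.083674   0.08381067 0.08393819 0.08401293]
xmax 0.07 [0.08353792 0.08354279 0.08356964 0.08357992 0.08376126]
disc z 0.004145790731755585 809
disc c,r [0.01574174 0.00453902 0.01696858]
-175 24.1; -165 24.5; -155 20.4; -145 20.6; -135 18.6; -125 15.9; -115 19.0; -105 10.1; -95 9.9; -85 8.7; -75 11.6; -65 15.0; -55 16.0; -45 13.4; -35 14.2; -25 15.3; -15 16.7; -5 32.6; 5 28.9; 15 26.1; 25 33.9; 35 29.7; 45 18.2; 55 13.9; 65 12.9; 75 14.0; 85 14.9; 95 15.1; 105 17.0; 115 16.8; 125 14.8; 135 15.9; 145 16.3; 155 15.8; 165 24.6; 175 25.2; 
keeper top 1054 [[-0.1352, -0.0707, 0.0345], [-0.1162, -0.0511, 0.0384], [-0.1004, -0.0324, 0.0401]]
fin top 279 [[-0.1683, 0.0448, 0.0276], [-0.1611, 0.0589, 0.0326], [-0.1558, 0.0736, 0.034]]
dial 1688 [[-0.1905, -0.0318, 0.0006], [-0.1601, 0.0015, 0.0033], [-0.1312, 0.0296, 0.0075]]
stop 693 [[-0.0995, -0.0722, -0.0054], [-0.0856, -0.0513, -0.0022], [-0.0732, -0.0311, 0.0012]]
handle 380 [[0.0398, 0.004, 0.0618], [0.0475, 0.0119, 0.0652], [0.0562, 0.0201, 0.0682]]
hub? 90 [[0.0401, 0.0034, 0.0186], [0.0412, 0.0102, 0.0334], [0.0489, 0.0199, 0.0486]]
```

Run:
```python
from h import *
F=np.load("F2.npy");F[:3,3]+=F[:3,:3]@[.0037,.0018,0];np.save("F.npy",F);print(F.round(3))
z=np.load("w1.npz")
def warp(zz,N=400,s=.0004):
    j,i=np.mgrid[:N,:N]; x=(N/2-j)*s;y=(N/2-i)*s   # up = +x, left = +y
    P=np.stack([x,y,np.full_like(x,zz)],-1).reshape(-1,3)@F[:3,:3].T+F[:3,3]
    uv=proj("wrist",P,z["T"]).reshape(N,N,2).astype(np.float32); return cv2.remap(z["p"],uv[...,0],uv[...,1],cv2.INTER_CUBIC)
a=warp(.0095).copy(); 
for r in(60,66): cv2.circle(a,(200,200),int(r/.4),(255,0,0),1)
b=warp(.0095); cv2.imwrite("pics/disc1.png",np.hstack([b,a])[:,:,::-1])
go([-.1215,-.0535,.09]); go([-.1215,-.0535,.006])
```

```text
[[ 0.107 -0.991 -0.075  0.519]
 [ 0.812  0.131 -0.569  0.112]
 [ 0.574 -0.     0.819  0.185]
 [ 0.     0.     0.     1.   ]]
goto [-0.1215, -0.0535, 0.09] world [ 0.553 -0.045  0.189] dpos [-0.446  0.871  1.169] rot [ 0.003  0.012 -0.008]
goto [-0.1215, -0.0535, 0.006] world [0.559 0.003 0.12 ] dpos [-0.443  0.87   2.569] rot [ 0.003  0.012 -0.008]
```

View pics/disc1.png

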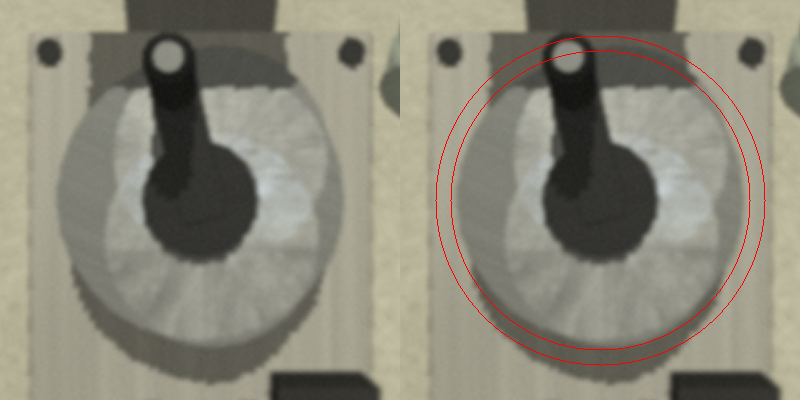

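The warped disc is concentric with the frame. Its outline swells at the top, just right of centre near (225,45), which puts the high spot at about -9° with the handle at about +13°. A finer reading can wait; the keeper comes first.

```bash
python3 -m creep '[{"delta_pos":[-0.44,0.87,1.17],"rotation":[0,0,0],"hand":-1},{"delta_pos":[-0.44,0.87,1.17],"rotation":[0,0,0],"hand":-1},{"delta_pos":[-0.44,0.87,1.9],"rotation":[0,0,0],"hand":-1},{"delta_pos":[-0.44,0.87,2.57],"rotation":[0,0,0],"hand":-1},{"delta_pos":[-0.44,0.87,2.57],"rotation":[0,0,0],"hand":-1},{"delta_pos":[-0.44,0.87,2.57],"rotation":[0,0,0],"hand":1},{"delta_pos":[-0.44,0.87,2.57],"rotation":[0,0,0],"hand":1},{"delta_pos":[-0.44,0.87,2.57],"rotation":[0,0,0],"hand":1},{"delta_pos":[-0.44,0.87,2.57],"rotation":[0,0,0],"hand":1},{"delta_pos":[-0.44,0.87,2.57],"rotation":[0,0,0],"hand":1},{"delta_pos":[-0.44,0.87,2.57],"rotation":[0,0,0],"hand":1}]'; python3 -c "
from h import *
print(where())"
```

```text
time_s: 3.02
eef_pos: [0.5601, 0.0032, 0.123]
eef_rot: [-0.196, 0.717, 0.629, 0.227]
contact_force: [-1.0, -2.3, 6.2]
opening: 0.426
grip_force: 59.3
[-0.1197 -0.0547  0.008 ]
```

```bash
python3 -m creep '[{"delta_pos":[0,0,-0.2],"rotation":[0,0,0],"hand":1},{"delta_pos":[0,0,-0.5],"rotation":[0,0,0],"hand":1},{"delta_pos":[0,0,-1.0],"rotation":[0,0,0],"hand":1},{"delta_pos":[0,0,-1.6],"rotation":[0,0,0],"hand":1},{"delta_pos":[0,0,-1.6],"rotation":[0,0,0],"hand":1}]'
python3 - <<'E'
from h import *
C=pose();print(where())
# vertical tool over tray: tray long axis dir ~ yaw; keep tool x along nearest tray axis
h=np.radians(81.53); 
for nm,zz in(("hi",.14),("lo",.055)):
    G=np.eye(4);x=np.array([np.cos(h),np.sin(h),0]);G[:3,:3]=np.stack([x,np.cross([0,0,-1],x),[0,0,-1]],1);G[:3,3]=[.5,-.195,zz]
    D=np.linalg.inv(C)@G;print(nm,(D[:3,3]/.06).round(3),(np.degrees(R.from_matrix(D[:3,:3]).as_rotvec())/8).round(3))
T=pose();p,d=eyes.camera("wrist");np.savez("w2.npz",T=T,p=p,d=d);cv2.imwrite("pics/w2.png",p[:,:,::-1])
E
```

```text
time_s: 3.65
eef_pos: [0.5531, -0.0526, 0.2027]
eef_rot: [-0.195, 0.718, 0.629, 0.227]
contact_force: [0.4, -0.1, -3.2]
opening: 0.43
grip_force: 60.5
[-0.12   -0.055   0.1057]
hi [-2.623 -0.567 -0.552] [ 0.008 -4.346  0.114]
lo [-3.431 -0.575  0.612] [ 0.008 -4.346  0.114]
```

View pics/w2.png

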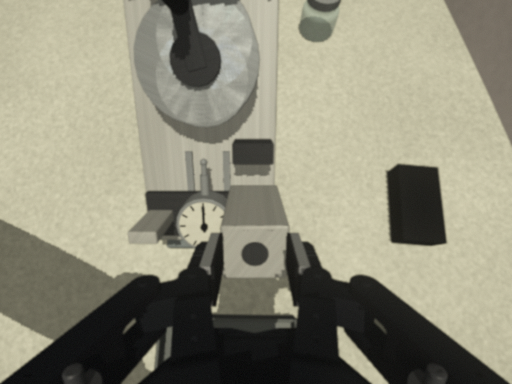

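The keeper is held between the pads at (255,250) and clear of the station. Next, the tray.

```bash
python3 -m creep '[{"delta_pos":[-0.9,-0.3,-0.6],"rotation":[0,0,0],"hand":1},{"delta_pos":[-2.62,-0.57,-0.55],"rotation":[0,-4.35,0.11],"hand":1},{"delta_pos":[-2.62,-0.57,-0.55],"rotation":[0,-4.35,0.11],"hand":1},{"delta_pos":[-2.62,-0.57,-0.55],"rotation":[0,-4.35,0.11],"hand":1},{"delta_pos":[-2.62,-0.57,-0.55],"rotation":[0,-4.35,0.11],"hand":1},{"delta_pos":[-2.62,-0.57,-0.55],"rotation":[0,-4.35,0.11],"hand":1},{"delta_pos":[-2.9,-0.57,-0.15],"rotation":[0,-4.35,0.11],"hand":1},{"delta_pos":[-3.2,-0.57,0.3],"rotation":[0,-4.35,0.11],"hand":1},{"delta_pos":[-3.37,-0.57,0.53],"rotation":[0,-4.35,0.11],"hand":1},{"delta_pos":[-3.41,-0.57,0.58],"rotation":[0,-4.35,0.11],"hand":1},{"delta_pos":[-3.41,-0.57,0.58],"rotation":[0,-4.35,0.11],"hand":1}]'
```

```text
time_s: 5.08
eef_pos: [0.499, -0.1926, 0.0552]
eef_rot: [-0.002, 0.757, 0.654, -0.0]
contact_force: [-2.5, 1.5, 4.0]
opening: 0.425
grip_force: 62.3
```

```bash
python3 -m creep '[{"delta_pos":[0,0,0],"rotation":[0,0,0],"hand":-1},{"delta_pos":[0,0,0],"rotation":[0,0,0],"hand":-1},{"delta_pos":[0,0,0],"rotation":[0,0,0],"hand":-1},{"delta_pos":[0,0,-0.5],"rotation":[0,0,0],"hand":-1},{"delta_pos":[0,0,-1.3],"rotation":[0,0,0],"hand":-1},{"delta_pos":[0,0,-2.2],"rotation":[0,0,0],"hand":-1},{"delta_pos":[0,0,-2.2],"rotation":[0,0,0],"hand":-1}]'
python3 - <<'E'
from h import *
T=pose();p,d=eyes.camera("wrist");w=cloud("wrist",d,T)
m=(abs(w[...,2]-.084)<.006)&(abs(w[...,0]-.5)<.08)&(abs(w[...,1]+.195)<.07);print("keeper top",m.sum(),np.percentile(w[m],[2,50,98],axis=0).round(3).tolist())
go([-.1658,.0574,.10]);go([-.1658,.0574,.012])
E
```

```text
time_s: 5.95
eef_pos: [0.5015, -0.1937, 0.1921]
eef_rot: [0.003, 0.757, 0.654, 0.002]
contact_force: [-0.3, 0.7, 0.4]
opening: 1.002
grip_force: 0.0
keeper top 1233 [[0.479, -0.209, 0.082], [0.498, -0.19, 0.085], [0.518, -0.173, 0.087]]
goto [-0.1658, 0.0574, 0.1] world [ 0.437 -0.072  0.172] dpos [ 1.848 -1.34   0.281] rot [ 0.041  4.372 -0.096]
goto [-0.1658, 0.0574, 0.012] world [ 0.444 -0.022  0.1  ] dpos [ 2.689 -1.354  1.483] rot [ 0.041  4.372 -0.096]
```

The keeper stands upright inside the tray with its top at 85 mm. Next is the fin.

```bash
python3 -m creep '[{"delta_pos":[1.85,-1.34,0.28],"rotation":[0.04,4.37,-0.1],"hand":-1},{"delta_pos":[1.85,-1.34,0.28],"rotation":[0.04,4.37,-0.1],"hand":-1},{"delta_pos":[1.85,-1.34,0.28],"rotation":[0.04,4.37,-0.1],"hand":-1},{"delta_pos":[1.85,-1.34,0.28],"rotation":[0.04,4.37,-0.1],"hand":-1},{"delta_pos":[1.85,-1.34,0.28],"rotation":[0.04,4.37,-0.1],"hand":-1},{"delta_pos":[2.27,-1.35,0.88],"rotation":[0.04,4.37,-0.1],"hand":-1},{"delta_pos":[2.69,-1.35,1.48],"rotation":[0.04,4.37,-0.1],"hand":-1},{"delta_pos":[2.69,-1.35,1.48],"rotation":[0.04,4.37,-0.1],"hand":-1}]'; python3 -c "
from h import *
print(where())"; python3 -m creep '[{"delta_pos":[0,0,0],"rotation":[0,0,0],"hand":1},{"delta_pos":[0,0,0],"rotation":[0,0,0],"hand":1},{"delta_pos":[0,0,0],"rotation":[0,0,0],"hand":1},{"delta_pos":[0,0,0],"rotation":[0,0,0],"hand":1},{"delta_pos":[0,0,0],"rotation":[0,0,0],"hand":1},{"delta_pos":[0,0,0],"rotation":[0,0,0],"hand":1}]'; python3 -c "
from h import *
print(where(), np.load('F.npy')[:3,:3].T@monitor.sense()['contact_force'])"
```

```text
time_s: 7.0
eef_pos: [0.4413, -0.0192, 0.0957]
eef_rot: [-0.202, 0.717, 0.629, 0.223]
contact_force: [-0.0, -0.3, 0.6]
opening: 0.999
grip_force: 0.0
[-0.1662  0.0601  0.0074]
time_s: 7.75
eef_pos: [0.4423, -0.0212, 0.0977]
eef_rot: [-0.2, 0.717, 0.628, 0.225]
contact_force: [-0.4, -0.6, 0.5]
opening: 0.002
grip_force: 0.0
[-0.1666  0.0589  0.0101] [-0.30637064  0.34225932  0.76527924]
```

The fingers shut on nothing, so I look again.

Run:
```python
from h import *
T=pose();p,d=eyes.camera("wrist");np.savez("w3.npz",T=T,p=p,d=d);cv2.imwrite("pics/w3.png",p[:,:,::-1])
F=np.load("F.npy");print(proj("wrist",[F[:3,:3]@np.array([-.1658,.0574,.033])+F[:3,3],T[:3,3]],T))
```

```text
[[257.22465258 242.82368247]
 [254.90253027 227.72172273]]
```

View pics/w3.png

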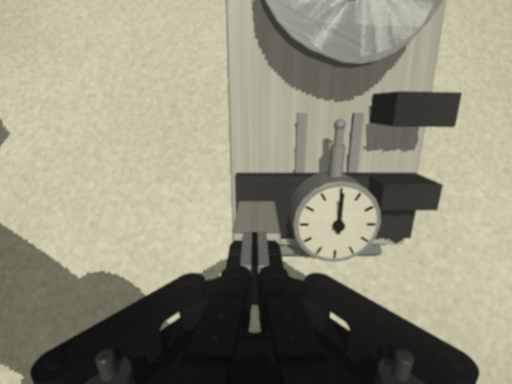

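The fin is at (257,218), directly uphill of the shut fingers at (255,240). The fingers are already well placed to push it home, so I push.

```bash
cat > f.py <<'E'
from h import *
s=monitor.sense();F=np.load("F.npy");print("deck",where(),"F",(F[:3,:3].T@s["contact_force"]).round(1),"t",s["time_s"])
E
python3 -m creep '[{"delta_pos":[0.1,0,0],"rotation":[0,0,0],"hand":1},{"delta_pos":[0.2,0,0],"rotation":[0,0,0],"hand":1},{"delta_pos":[0.3,0,0],"rotation":[0,0,0],"hand":1},{"delta_pos":[0.4,0,0],"rotation":[0,0,0],"hand":1},{"delta_pos":[0.5,0,0],"rotation":[0,0,0],"hand":1}]'; python3 f.py;  python3 -m creep '[{"delta_pos":[0.06,0,0],"rotation":[0,0,0],"hand":1},{"delta_pos":[0.1,0,0],"rotation":[0,0,0],"hand":1},{"delta_pos":[0.13,0,0],"rotation":[0,0,0],"hand":1}]'; python3 f.py
```

```text
time_s: 8.43
eef_pos: [0.4457, 0.0036, 0.1153]
eef_rot: [-0.2, 0.717, 0.628, 0.225]
contact_force: [0.5, -0.8, -0.8]
opening: 0.002
grip_force: 0.0
deck [-0.136   0.0588  0.0101] F [-1.1 -0.6 -0.2] t 8.425
time_s: 8.8
eef_pos: [0.4465, 0.0096, 0.1195]
eef_rot: [-0.2, 0.717, 0.628, 0.225]
contact_force: [-0.8, -0.8, 1.1]
opening: 0.002
grip_force: 0.0
deck [-0.1286  0.0588  0.0101] F [-0.1  0.7  1.4] t 8.8
```

Run:
```python
from h import *
T=pose();p,d=eyes.camera("wrist");np.savez("w4.npz",T=T,p=p,d=d)
F=np.load("F.npy");q=np.load("w3.npz")
for n,(p,d,T) in (("w3",(q["p"],q["d"],q["T"])),("w4",(p,d,T))):
    L=(cloud("wrist",d,T)-F[:3,3])@F[:3,:3]
    for v in range(190,250,6): print(n,v,[L[v,u].round(3).tolist() for u in(245,257)])
    print(proj("wrist",[T[:3,3],T[:3,3]-.019*T[:3,2]],T))
cv2.imwrite("pics/w34.png",np.hstack([q["p"][100:300,130:450],p[100:300,130:450]])[:,:,::-1])
```

```text
w3 190 [[-0.151, 0.067, -0.028], [-0.151, 0.057, -0.028]]
w3 196 [[-0.156, 0.067, -0.028], [-0.156, 0.057, -0.027]]
w3 202 [[-0.16, 0.067, -0.023], [-0.159, 0.057, -0.022]]
w3 208 [[-0.16, 0.066, -0.01], [-0.16, 0.057, -0.01]]
w3 214 [[-0.159, 0.066, 0.003], [-0.16, 0.057, 0.002]]
w3 220 [[-0.16, 0.066, 0.012], [-0.16, 0.057, 0.013]]
w3 226 [[-0.16, 0.065, 0.022], [-0.16, 0.057, 0.022]]
w3 232 [[-0.154, 0.064, 0.041], [-0.154, 0.058, 0.041]]
w3 238 [[-0.154, 0.064, 0.049], [-0.154, 0.058, 0.048]]
w3 244 [[-0.154, 0.064, 0.055], [-0.155, 0.058, 0.054]]
[[254.90207531 227.72191357]
 [254.94968487 240.91644578]]
w4 190 [[-0.118, 0.067, -0.043], [-0.118, 0.057, -0.043]]
w4 196 [[-0.123, 0.067, -0.041], [-0.123, 0.057, -0.042]]
w4 202 [[-0.129, 0.068, -0.042], [-0.129, 0.057, -0.042]]
w4 208 [[-0.134, 0.068, -0.042], [-0.135, 0.057, -0.043]]
w4 214 [[-0.14, 0.068, -0.042], [-0.14, 0.057, -0.042]]
w4 220 [[-0.139, 0.067, -0.028], [-0.139, 0.057, -0.026]]
w4 226 [[-0.145, 0.067, -0.028], [-0.144, 0.057, -0.026]]
w4 232 [[-0.117, 0.064, 0.041], [-0.116, 0.058, 0.042]]
w4 238 [[-0.117, 0.064, 0.048], [-0.116, 0.058, 0.049]]
w4 244 [[-0.116, 0.064, 0.056], [-0.116, 0.058, 0.056]]
[[254.90207531 227.72191357]
 [254.94968487 240.91644578]]
```

View pics/w34.png

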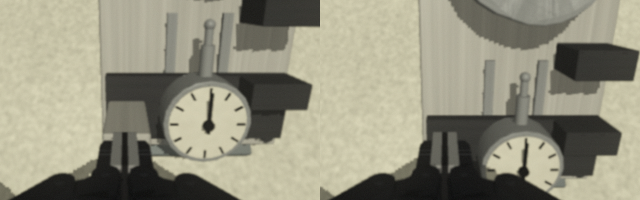

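```bash
python3 - <<'E'
from h import *
m=eyes.camera_model("wrist")
for n in("w1","w2","w4"):
    q=np.load(n+".npz");T=q["T"];w=cloud("wrist",q["d"],T);L=(w-T[:3,3])@T[:3,:3]
    print(n)
    for (u,v) in {"w1":[(168,248),(165,255),(160,265),(345,250),(350,260)],"w2":[(255,230),(255,240),(230,265),(215,250),(215,262),(297,250),(297,262),(255,200)],"w4":[(245,229),(245,233),(245,245),(255,260),(230,260)]}[n]: print((u,v),L[v,u].round(4))
    k=(L[...,2]<.02)&(L[...,2]>-.1)&(abs(L[...,1])<.06)&(abs(L[...,0])<.03)
    print("z max of near points",np.percentile(L[k][:,2],[90,98,100]))
E
python3 f.py
```

```text
w1
(168, 248) [ 0.0125 -0.0437 -0.05  ]
(165, 255) [ 0.012  -0.0435 -0.0558]
(160, 265) [ 0.0117 -0.0432 -0.064 ]
(345, 250) [ 0.0119  0.045  -0.0507]
(350, 260) [ 0.0122  0.0442 -0.0604]
z max of near points [-0.05327906 -0.0444025  -0.0392499 ]
w2
(255, 230) [ 0.0135 -0.     -0.0313]
(255, 240) [ 0.007  -0.     -0.0309]
(230, 265) [-0.0099 -0.0149 -0.0305]
(215, 250) [ 0.012  -0.0199 -0.051 ]
(215, 262) [ 0.0115 -0.0186 -0.061 ]
(297, 250) [ 0.0122  0.0208 -0.0512]
(297, 262) [ 0.0117  0.0194 -0.0612]
(255, 200) [0.0165 0.0001 0.0106]
z max of near points [-0.02933249  0.00484805  0.01989319]
w4
(245, 229) [-0.0185 -0.0082  0.0363]
(245, 233) [ 0.0123 -0.0056 -0.0327]
(245, 245) [ 0.013  -0.0051 -0.0475]
(255, 260) [ 0.0126 -0.0001 -0.0609]
(230, 260) [ 0.0078 -0.0124 -0.0533]
z max of near points [-0.03220994  0.0166757   0.01999552]
deck [-0.1285  0.0588  0.0101] F [ 0.7 -0.3 -0.4] t 8.85
```

The seen fingertips lie about 30 mm short of the nominal TCP, and the shut fingers cleared the fin's top. I go back behind the fin and lower, watching the force.

```bash
python3 -m creep '[{"delta_pos":[0,0,-0.3],"rotation":[0,0,0],"hand":1},{"delta_pos":[-0.6,0,-0.3],"rotation":[0,0,0],"hand":1},{"delta_pos":[-1.2,0,-0.3],"rotation":[0,0,0],"hand":1},{"delta_pos":[-1.2,0,-0.3],"rotation":[0,0,0],"hand":1},{"delta_pos":[-1.2,0,0],"rotation":[0,0,0],"hand":1},{"delta_pos":[-1.2,0,0.2],"rotation":[0,0,0],"hand":1},{"delta_pos":[-1.2,0,0.35],"rotation":[0,0,0],"hand":1},{"delta_pos":[-1.2,0,0.35],"rotation":[0,0,0],"hand":1}]'; python3 f.py; python3 -m creep '[{"delta_pos":[0.1,0,0],"rotation":[0,0,0],"hand":1},{"delta_pos":[0.2,0,0],"rotation":[0,0,0],"hand":1},{"delta_pos":[0.3,0,0],"rotation":[0,0,0],"hand":1}]'; python3 f.py
```

```text
time_s: 9.85
eef_pos: [0.4397, -0.0358, 0.0604]
eef_rot: [-0.201, 0.717, 0.629, 0.225]
contact_force: [0.2, -0.8, 0.1]
opening: 0.002
grip_force: 0.0
deck [-0.2001  0.0596 -0.012 ] F [-0.6 -0.3  0.6] t 9.85
time_s: 10.22
eef_pos: [0.4422, -0.0235, 0.071]
eef_rot: [-0.199, 0.718, 0.628, 0.224]
contact_force: [-1.2, -8.9, -3.3]
opening: 0.002
grip_force: 4.3
deck [-0.1838  0.0587 -0.0105] F [-9.3  0.   2.5] t 10.225
```

```bash
python3 -m creep '[{"delta_pos":[0.1,0,0],"rotation":[0,0,0],"hand":1},{"delta_pos":[0.2,0,0],"rotation":[0,0,0],"hand":1},{"delta_pos":[0.3,0,0],"rotation":[0,0,0],"hand":1},{"delta_pos":[0.4,0,0],"rotation":[0,0,0],"hand":1},{"delta_pos":[0.5,0,0],"rotation":[0,0,0],"hand":1},{"delta_pos":[0.55,0,0],"rotation":[0,0,0],"hand":1}]'; python3 f.py;python3 -m creep '[{"delta_pos":[0.03,0,0],"rotation":[0,0,0],"hand":1},{"delta_pos":[0.06,0,0],"rotation":[0,0,0],"hand":1},{"delta_pos":[0.06,0,0],"rotation":[0,0,0],"hand":1}]'; python3 f.py
```

```text
time_s: 10.98
eef_pos: [0.4457, 0.0029, 0.0897]
eef_rot: [-0.199, 0.718, 0.628, 0.224]
contact_force: [-1.2, -7.9, -2.7]
opening: 0.0
grip_force: 4.7
deck [-0.1512  0.0587 -0.0105] F [-8.1  0.1  2.4] t 10.975
time_s: 11.35
eef_pos: [0.446, 0.0057, 0.0917]
eef_rot: [-0.199, 0.718, 0.628, 0.224]
contact_force: [-1.3, -7.7, -2.7]
opening: 0.004
grip_force: 4.0
deck [-0.1478  0.0587 -0.0105] F [-7.9  0.3  2.3] t 11.35
```

```bash
python3 -m creep '[{"delta_pos":[0.03,0,0],"rotation":[0,0,0],"hand":1},{"delta_pos":[0.06,0,0],"rotation":[0,0,0],"hand":1},{"delta_pos":[0.06,0,0],"rotation":[0,0,0],"hand":1}]'; python3 f.py;python3 -m creep '[{"delta_pos":[0.03,0,0],"rotation":[0,0,0],"hand":1},{"delta_pos":[0.05,0,0],"rotation":[0,0,0],"hand":1},{"delta_pos":[0.05,0,0],"rotation":[0,0,0],"hand":1}]'; python3 f.py
```

```text
time_s: 11.72
eef_pos: [0.4462, 0.007, 0.0926]
eef_rot: [-0.198, 0.719, 0.628, 0.222]
contact_force: [-1.5, -14.9, -6.4]
opening: 0.002
grip_force: 7.8
deck [-0.1462  0.0587 -0.0104] F [-16.   -0.4   3.3] t 11.725
time_s: 12.1
eef_pos: [0.4462, 0.0069, 0.0926]
eef_rot: [-0.196, 0.721, 0.627, 0.22]
contact_force: [-3.4, -24.1, -11.7]
opening: -0.001
grip_force: 13.3
deck [-0.1462  0.0588 -0.0104] F [-26.6   0.2   4.4] t 12.1
```

Home: it stalled at x=-0.146 with 27 N. I back off and look.

```bash
python3 -m creep '[{"delta_pos":[-0.3,0,0],"rotation":[0,0,0],"hand":1},{"delta_pos":[-0.3,0,-0.6],"rotation":[0,0,0],"hand":1},{"delta_pos":[-0.3,0,-1.6],"rotation":[0,0,0],"hand":-1},{"delta_pos":[0.5,0.9,-2.6],"rotation":[0,0,0],"hand":-1},{"delta_pos":[1.2,0.98,-2.6],"rotation":[0,0,0],"hand":-1},{"delta_pos":[1.2,0.98,-2.6],"rotation":[0,0,0],"hand":-1},{"delta_pos":[1.2,0.98,-2.6],"rotation":[0,0,0],"hand":-1}]'; python3 f.py
cat > rim.py <<'E'
from h import *
import sys
F=np.load("F.npy")
def warp(p,T,zz,c=(0,0),N=400,s=.0004):
    j,i=np.mgrid[:N,:N]; x=c[0]+(N/2-j)*s;y=c[1]+(N/2-i)*s
    P=np.stack([x,y,np.full_like(x,zz)],-1).reshape(-1,3)@F[:3,:3].T+F[:3,3]
    uv=proj("wrist",P,T).reshape(N,N,2).astype(np.float32); return cv2.remap(p,uv[...,0],uv[...,1],cv2.INTER_CUBIC)
def needle(dial):
    # dial: 300x300 warp at .25 mm/px centred on dial; darkest radial direction, clockwise from up(+x)
    g=cv2.GaussianBlur(cv2.cvtColor(dial,cv2.COLOR_RGB2GRAY),(0,0),2).astype(float); a=np.radians(np.arange(0,360,1)); 
    r=np.arange(7,20,.5)/.25; v=[g[np.round(150-r*np.cos(t)).astype(int),np.round(150+r*np.sin(t)).astype(int)].mean() for t in a]
    v=np.array(v);k=v.argmin();o=np.arange(-12,13);wt=np.clip(np.median(v)-v[(k+o)%360],0,None)**2
    return np.degrees(a[k])+(o*wt).sum()/wt.sum(), v.min(),np.median(v)
def shot(name,cx=None):
    T=pose();p,d=eyes.camera("wrist");np.savez(name+".npz",T=T,p=p,d=d)
    return p,d,T
E
python3 - <<'E'
from rim import *
p,d,T=shot("w5")
D=warp(p,T,.004,(-.1245,0),300,.00025); print(needle(D))
L=(cloud("wrist",d,T)-F[:3,3])@F[:3,:3]
m=(abs(L[...,2]-.004)<.004)&(abs(L[...,1])<.035)&(L[...,0]<-.08)&(L[...,0]>-.17);print("dial",np.percentile(L[m],[1,50,99],axis=0).round(4).tolist())
m=(abs(L[...,2]-.065)<.005)&(abs(L[...,0])<.07)&(abs(L[...,1])<.07);print("handle",np.percentile(L[m],[1,50,99],axis=0).round(4).tolist())
m=(abs(L[...,2])<.03)&(np.hypot(L[...,0],L[...,1])<.058)&(np.hypot(L[...,0],L[...,1])>.035);print("disc z",np.percentile(L[m][:,2],[10,30,50,70,90]).round(4))
dz=.0095
W=warp(p,T,dz); cv2.imwrite("pics/w5.png",np.hstack([W,cv2.resize(D,(400,400))])[:,:,::-1])
E
```

```text
time_s: 12.98
eef_pos: [0.5017, -0.0253, 0.2643]
eef_rot: [-0.201, 0.717, 0.629, 0.225]
contact_force: [1.2, -0.7, -0.6]
opening: 0.995
grip_force: 0.0
deck [-0.0681 -0.0005  0.1444] F [-0.8 -1.2 -0.1] t 12.975
(np.float64(116.16255605756207), np.float64(86.15384615384616), np.float64(179.07692307692307))
dial [[-0.1555, -0.03, 0.0009], [-0.1245, -0.0001, 0.0033], [-0.0962, 0.029, 0.0075]]
handle [[0.036, 0.0022, 0.0615], [0.0445, 0.01, 0.0652], [0.053, 0.0184, 0.0685]]
disc z [-0.0045 -0.0039 -0.0035 -0.0031 -0.0025]
```

View pics/w5.png

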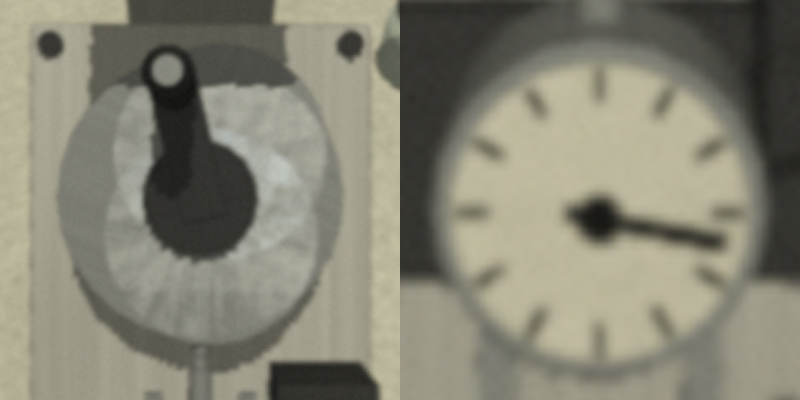

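The gauge is home: the dial centre is at x=-0.1245, 40 mm further up, and the needle is at about 102° or 1.8 rad. The disc face is at z=-3.5 mm, so I take the rim profile there.

```bash
cat >> rim.py <<'E'
def prof(p,T,z=-.0035):
    g=cv2.cvtColor(warp(p,T,z,(0,0),800,.0002),cv2.COLOR_RGB2GRAY)
    P=cv2.warpPolar(g,(400,360),(400,400),400,cv2.WARP_POLAR_LINEAR).astype(float) # row=deg from +u clockwise; r .2mm
    P=cv2.GaussianBlur(P,(0,0),sigmaX=3,sigmaY=1.5); G=np.gradient(P,axis=1)[:,275:350] # 55..70mm
    return {(-90-k+180)%360-180:((275+G[k].argmin())*.2,-G[k].min(),(275+abs(G[k]).argmax())*.2) for k in range(360)}
E
python3 - <<'E'
from rim import *
q=np.load("w5.npz");r=prof(q["p"],q["T"])
for a in range(-180,180,6): print(a,[round(float(x),1) for x in r[a]],end="; ")
go([.0443,.0102,.10]);go([.0443,.0102,.004])
E
```

```text
-180 [59.8, 2.7, 59.8]; -174 [60.6, 2.2, 60.6]; -168 [61.0, 2.2, 61.0]; -162 [61.0, 2.1, 69.8]; -156 [60.8, 2.3, 69.0]; -150 [60.0, 2.4, 67.2]; -144 [59.8, 2.6, 64.4]; -138 [58.4, 3.4, 63.2]; -132 [57.8, 4.1, 57.8]; -126 [56.0, 2.9, 60.6]; -120 [55.0, 2.4, 59.0]; -114 [55.0, 0.6, 59.6]; -108 [67.0, 0.4, 59.2]; -102 [69.8, 0.4, 59.2]; -96 [64.2, 0.4, 59.4]; -90 [68.4, 0.4, 59.0]; -84 [63.6, 0.4, 59.4]; -78 [69.8, 0.4, 60.0]; -72 [55.2, 1.9, 60.0]; -66 [56.8, 1.6, 60.2]; -60 [58.2, 1.6, 61.0]; -54 [58.4, 2.4, 58.4]; -48 [58.8, 2.4, 58.8]; -42 [58.6, 1.8, 64.8]; -36 [57.6, 4.1, 65.4]; -30 [55.0, 5.2, 55.0]; -24 [55.0, 0.3, 66.6]; -18 [63.2, 0.1, 66.6]; -12 [69.2, 0.1, 65.8]; -6 [56.2, 0.1, 65.2]; 0 [61.4, 0.1, 63.8]; 6 [58.8, 0.4, 62.6]; 12 [61.8, 5.7, 61.8]; 18 [61.2, 4.8, 61.2]; 24 [55.8, 0.2, 61.0]; 30 [55.0, 2.9, 55.0]; 36 [58.8, 2.6, 58.8]; 42 [60.0, 2.7, 68.6]; 48 [59.2, 1.4, 62.2]; 54 [64.0, 0.1, 60.6]; 60 [66.6, 0.4, 60.4]; 66 [64.0, 0.3, 60.4]; 72 [55.8, 0.2, 60.0]; 78 [69.8, 0.4, 60.2]; 84 [69.4, 1.0, 59.6]; 90 [68.8, 0.6, 60.0]; 96 [69.4, 0.8, 59.6]; 102 [69.8, 0.5, 59.8]; 108 [63.0, 0.3, 59.2]; 114 [63.4, 0.3, 59.6]; 120 [58.2, 1.6, 61.2]; 126 [58.4, 2.1, 62.2]; 132 [58.8, 2.3, 63.4]; 138 [58.4, 2.1, 65.6]; 144 [58.6, 2.1, 66.0]; 150 [58.0, 2.2, 67.0]; 156 [58.0, 2.0, 68.8]; 162 [57.8, 2.9, 69.0]; 168 [58.2, 2.9, 69.6]; 174 [59.0, 2.3, 59.0]; goto [0.0443, 0.0102, 0.1] world [0.506 0.093 0.292] dpos [ 1.881 -0.175  0.735] rot [-0.044 -0.012 -0.026]
goto [0.0443, 0.0102, 0.004] world [0.514 0.147 0.214] dpos [ 1.879 -0.165  2.335] rot [-0.044 -0.012 -0.026]
```

The high spot is at about -22° (66.6 mm) and the lower bump at about -165° (61 mm). Cranking about -158° brings the high spot under the plunger. I yaw the hand 90° so the wrist camera stays clear of the head and keeps the dial in view.

Run:
```python
from rim import *
Rt=np.array([[0,-1,0],[-1,0,0],[0,0,-1.]]).T.copy()
Rt=np.stack([[0,-1,0],[-1,0,0],[0,0,-1]],1).astype(float); print(np.linalg.det(Rt))
go([.0443,.0102,.10],Rt);go([.0443,.0102,.004],Rt)
```

```text
1.0
goto [0.0443, 0.0102, 0.1] world [0.506 0.093 0.292] dpos [ 1.881 -0.175  0.735] rot [-0.044  0.025 11.224]
goto [0.0443, 0.0102, 0.004] world [0.514 0.147 0.214] dpos [ 1.879 -0.165  2.335] rot [-0.044  0.025 11.224]
```

```bash
python3 -m creep '[{"delta_pos":[0,0,0.3],"rotation":[0,0,11.22],"hand":-1},{"delta_pos":[0,0,0.3],"rotation":[0,0,11.22],"hand":-1},{"delta_pos":[0,0,0.3],"rotation":[0,0,11.22],"hand":-1},{"delta_pos":[0.5,-0.17,0.73],"rotation":[0,0,11.22],"hand":-1},{"delta_pos":[1.0,-0.17,0.73],"rotation":[0,0,11.22],"hand":-1},{"delta_pos":[1.5,-0.17,0.73],"rotation":[0,0,11.22],"hand":-1},{"delta_pos":[1.88,-0.17,0.73],"rotation":[0,0,11.22],"hand":-1},{"delta_pos":[1.88,-0.17,0.73],"rotation":[0,0,11.22],"hand":-1},{"delta_pos":[1.88,-0.17,0.73],"rotation":[-0.04,0,11.22],"hand":-1},{"delta_pos":[1.88,-0.17,0.73],"rotation":[-0.04,0,11.22],"hand":-1}]'
python3 - <<'E'
from rim import *
Rt=np.stack([[0,-1,0],[-1,0,0],[0,0,-1]],1).astype(float)
print(monitor.sense()["joint_pos"].round(2));go([.0443,.0102,.004],Rt)
E
python3 f.py
```

```text
time_s: 14.28
eef_pos: [0.5067, 0.0919, 0.2922]
eef_rot: [-0.299, 0.952, -0.062, 0.018]
contact_force: [-0.1, 0.4, -0.4]
opening: 1.002
grip_force: 0.0
[-0.31 -0.19  1.46  0.64  1.91  1.6 ]
goto [0.0443, 0.0102, 0.004] world [0.514 0.147 0.214] dpos [-1.000e-03 -1.300e-02  1.604e+00] rot [0.015 0.018 0.001]
deck [0.0437 0.0099 0.1002] F [ 0.1  0.2 -0.6] t 14.275
```

```bash
python3 -m creep '[{"delta_pos":[0,0,0.5],"rotation":[0,0,0],"hand":-1},{"delta_pos":[0,0,1.0],"rotation":[0,0,0],"hand":-1},{"delta_pos":[0,0,1.35],"rotation":[0,0,0],"hand":-1},{"delta_pos":[0,0,1.6],"rotation":[0,0,0],"hand":-1},{"delta_pos":[0,0,1.6],"rotation":[0,0,0],"hand":-1}]'; python3 f.py;  python3 -m creep '[{"delta_pos":[0,0,0],"rotation":[0,0,0],"hand":1},{"delta_pos":[0,0,0],"rotation":[0,0,0],"hand":1},{"delta_pos":[0,0,0],"rotation":[0,0,0],"hand":1},{"delta_pos":[0,0,0],"rotation":[0,0,0],"hand":1},{"delta_pos":[0,0,0],"rotation":[0,0,0],"hand":1}]'; python3 f.py
python3 - <<'E'
from rim import *
p,d,T=shot("w6"); cv2.imwrite("pics/w6.png",p[:,:,::-1]); D=warp(p,T,.004,(-.1245,0),300,.00025); print(needle(D))
E
```

```text
time_s: 14.9
eef_pos: [0.5137, 0.1469, 0.2136]
eef_rot: [-0.299, 0.952, -0.061, 0.018]
contact_force: [-0.3, 0.1, 0.9]
opening: 1.001
grip_force: 0.0
deck [0.0441 0.0101 0.004 ] F [0.5 0.3 0.7] t 14.9
time_s: 15.52
eef_pos: [0.5144, 0.1454, 0.215]
eef_rot: [-0.298, 0.952, -0.062, 0.02]
contact_force: [-1.9, -6.2, 1.1]
opening: 0.193
grip_force: 58.4
deck [0.0437 0.0092 0.006 ] F [-4.6  1.   4.6] t 15.525
(np.float64(127.7083632975418), np.float64(33.30769230769231), np.float64(147.26923076923077))
```

View pics/w6.png

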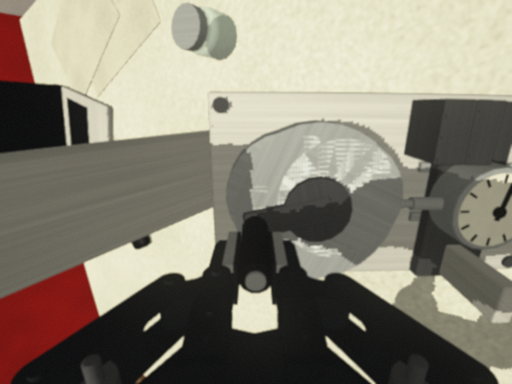

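The handle is gripped at (256,265) and the dial is partly in view at (497,210). Next I work out the circle.

```bash
cat > arc.py <<'E'
import numpy as np,sys
a0,a1,st=map(float,sys.argv[1:4]); n=int(round(abs(a1-a0)/st)); r=.045
for a in np.linspace(a0,a1,n+1)[1:]:
    x,y=[r*(f(np.radians(a))-f(np.radians(a0))) for f in(np.cos,np.sin)]; print(round(a,1),[round(-y/.06,2),round(-x/.06,2)])
E
python3 arc.py 13 -107 10
```

```text
3.0 [np.float64(0.13), np.float64(-0.02)]
-7.0 [np.float64(0.26), np.float64(-0.01)]
-17.0 [np.float64(0.39), np.float64(0.01)]
-27.0 [np.float64(0.51), np.float64(0.06)]
-37.0 [np.float64(0.62), np.float64(0.13)]
-47.0 [np.float64(0.72), np.float64(0.22)]
-57.0 [np.float64(0.8), np.float64(0.32)]
-67.0 [np.float64(0.86), np.float64(0.44)]
-77.0 [np.float64(0.9), np.float64(0.56)]
-87.0 [np.float64(0.92), np.float64(0.69)]
-97.0 [np.float64(0.91), np.float64(0.82)]
-107.0 [np.float64(0.89), np.float64(0.95)]
```

```bash
python3 -m creep '[{"delta_pos":[0.13,-0.02,0],"rotation":[0,0,0],"hand":1},{"delta_pos":[0.26,-0.01,0],"rotation":[0,0,0],"hand":1},{"delta_pos":[0.39,0.01,0],"rotation":[0,0,0],"hand":1},{"delta_pos":[0.51,0.06,0],"rotation":[0,0,0],"hand":1},{"delta_pos":[0.62,0.13,0],"rotation":[0,0,0],"hand":1}]'; python3 f.py; python3 -c "
from rim import *
p,d,T=shot('w7'); print(needle(warp(p,T,.004,(-.1245,0),300,.00025)))"
```

```text
time_s: 16.2
eef_pos: [0.5494, 0.1352, 0.2111]
eef_rot: [-0.299, 0.952, -0.061, 0.018]
contact_force: [-8.3, -3.9, 4.3]
opening: 0.19
grip_force: 58.8
deck [ 0.037  -0.0268  0.006 ] F [-1.6  7.7  6.4] t 16.2
(np.float64(83.12068830934015), np.float64(64.15384615384616), np.float64(144.3846153846154))
```

```bash
python3 -m creep '[{"delta_pos":[0.10,0.09,0],"rotation":[0,0,0],"hand":1},{"delta_pos":[0.18,0.19,0],"rotation":[0,0,0],"hand":1},{"delta_pos":[0.24,0.31,0],"rotation":[0,0,0],"hand":1},{"delta_pos":[0.28,0.43,0],"rotation":[0,0,0],"hand":1},{"delta_pos":[0.30,0.56,0],"rotation":[0,0,0],"hand":1},{"delta_pos":[0.29,0.69,0],"rotation":[0,0,0],"hand":1},{"delta_pos":[0.27,0.82,0],"rotation":[0,0,0],"hand":1}]'; python3 f.py; python3 -c "
from rim import *
p,d,T=shot('w8'); print(needle(warp(p,T,.004,(-.1245,0),300,.00025)))"; python3 arc.py -107 -155 4
```

```text
time_s: 17.12
eef_pos: [0.5621, 0.0935, 0.1835]
eef_rot: [-0.299, 0.952, -0.061, 0.021]
contact_force: [1.2, 1.7, 4.9]
opening: 0.191
grip_force: 59.1
deck [-0.0114 -0.0448  0.0061] F [ 4.3 -0.9  2.9] t 17.125
(np.float64(79.89747988923975), np.float64(67.0), np.float64(170.48076923076923))
-111.0 [np.float64(-0.02), np.float64(0.05)]
-115.0 [np.float64(-0.04), np.float64(0.1)]
-119.0 [np.float64(-0.06), np.float64(0.14)]
-123.0 [np.float64(-0.09), np.float64(0.19)]
-127.0 [np.float64(-0.12), np.float64(0.23)]
-131.0 [np.float64(-0.15), np.float64(0.27)]
-135.0 [np.float64(-0.19), np.float64(0.31)]
-139.0 [np.float64(-0.23), np.float64(0.35)]
-143.0 [np.float64(-0.27), np.float64(0.38)]
-147.0 [np.float64(-0.31), np.float64(0.41)]
-151.0 [np.float64(-0.35), np.float64(0.44)]
-155.0 [np.float64(-0.4), np.float64(0.46)]
```

```bash
cat > nd.py <<'E'
from rim import *
s=monitor.sense();p,d,T=shot('last_%d'%(s["time_s"]*100)); q=where(); print("handle",np.degrees(np.arctan2(q[1],q[0])).round(2),"r",np.hypot(q[0],q[1]).round(4),"NEEDLE",np.round(needle(warp(p,T,.004,(-.1245,0),300,.00025)),1))
E
python3 -m creep '[{"delta_pos":[-0.04,0.1,0],"rotation":[0,0,0],"hand":1},{"delta_pos":[-0.09,0.19,0],"rotation":[0,0,0],"hand":1},{"delta_pos":[-0.15,0.27,0],"rotation":[0,0,0],"hand":1},{"delta_pos":[-0.15,0.27,0],"rotation":[0,0,0],"hand":1}]' >/dev/null; python3 nd.py
python3 -m creep '[{"delta_pos":[-0.04,0.04,0],"rotation":[0,0,0],"hand":1},{"delta_pos":[-0.08,0.08,0],"rotation":[0,0,0],"hand":1},{"delta_pos":[-0.08,0.08,0],"rotation":[0,0,0],"hand":1}]'>/dev/null; python3 nd.py
python3 -m creep '[{"delta_pos":[-0.04,0.03,0],"rotation":[0,0,0],"hand":1},{"delta_pos":[-0.08,0.06,0],"rotation":[0,0,0],"hand":1},{"delta_pos":[-0.08,0.06,0],"rotation":[0,0,0],"hand":1}]'>/dev/null; python3 nd.py
python3 -m creep '[{"delta_pos":[-0.04,0.03,0],"rotation":[0,0,0],"hand":1},{"delta_pos":[-0.09,0.05,0],"rotation":[0,0,0],"hand":1},{"delta_pos":[-0.09,0.05,0],"rotation":[0,0,0],"hand":1}]'; python3 nd.py
```

```text
handle -129.44 r 0.046 NEEDLE [169.2  48.3 145.9]
handle -137.21 r 0.0459 NEEDLE [175.9  46.3 146.1]
handle -144.78 r 0.0458 NEEDLE [175.9  46.9 146.2]
time_s: 18.95
eef_pos: [0.5352, 0.0729, 0.1667]
eef_rot: [-0.298, 0.952, -0.062, 0.02]
contact_force: [2.9, -4.9, 3.3]
opening: 0.192
grip_force: 59.6
handle -152.76 r 0.0457 NEEDLE [168.5  51.  147.8]
```

The readings are symmetric, so the peak is at handle angle -141.0° (needle about 176°, against about 80° on the plain rim). I go back past it and approach again in the same direction.

```bash
python3 -m creep '[{"delta_pos":[0.113,-0.065,0],"rotation":[0,0,0],"hand":1},{"delta_pos":[0.213,-0.15,0],"rotation":[0,0,0],"hand":1},{"delta_pos":[0.213,-0.15,0],"rotation":[0,0,0],"hand":1},{"delta_pos":[0.17,-0.115,0],"rotation":[0,0,0],"hand":1},{"delta_pos":[0.133,-0.08,0],"rotation":[0,0,0],"hand":1},{"delta_pos":[0.133,-0.08,0],"rotation":[0,0,0],"hand":1},{"delta_pos":[0.133,-0.08,0],"rotation":[0,0,0],"hand":1}]'; python3 nd.py
```

```text
time_s: 19.88
eef_pos: [0.5438, 0.076, 0.1696]
eef_rot: [-0.298, 0.952, -0.062, 0.021]
contact_force: [4.8, -4.7, 3.7]
opening: 0.192
grip_force: 59.7
handle -140.75 r 0.0458 NEEDLE [176.7  47.1 146.1]
```

```bash
python3 -m creep '[{"delta_pos":[0,0,0],"rotation":[0,0,0],"hand":-1},{"delta_pos":[0,0,0],"rotation":[0,0,0],"hand":-1},{"delta_pos":[0,0,0],"rotation":[0,0,0],"hand":-1},{"delta_pos":[0,0,-0.5],"rotation":[0,0,0],"hand":-1},{"delta_pos":[0,0,-1.2],"rotation":[0,0,0],"hand":-1},{"delta_pos":[-0.3,0.3,-2.2],"rotation":[0,0,0],"hand":-1},{"delta_pos":[-0.5,0.5,-2.5],"rotation":[0,0,0],"hand":-1},{"delta_pos":[-0.5,0.5,-2.5],"rotation":[0,0,0],"hand":-1}]'
python3 - <<'E'
from rim import *
p,d,T=shot("w9"); D=warp(p,T,.004,(-.1245,0),300,.00025); print(needle(D))
L=(cloud("wrist",d,T)-F[:3,3])@F[:3,:3]
m=(abs(L[...,2]-.065)<.005)&(abs(L[...,0])<.07)&(abs(L[...,1])<.07);h=np.percentile(L[m],[1,99],axis=0).mean(0);print("handle",h,np.degrees(np.arctan2(h[1],h[0])))
m=(abs(L[...,2]-.004)<.004)&(abs(L[...,1])<.035)&(L[...,0]<-.08)&(L[...,0]>-.17);print("dial",np.percentile(L[m],[1,50,99],axis=0).round(4).tolist())
W=warp(p,T,-.0035); cv2.imwrite("pics/w9.png",np.hstack([W,cv2.resize(D,(400,400))])[:,:,::-1])
E
```

```text
time_s: 20.92
eef_pos: [0.4989, -0.0299, 0.2763]
eef_rot: [-0.298, 0.952, -0.062, 0.021]
contact_force: [0.4, 0.6, 0.0]
opening: 1.001
grip_force: 0.0
(np.float64(173.3856977543627), np.float64(58.19230769230769), np.float64(192.92307692307693))
handle [-0.03478147 -0.02814678  0.06429924] -141.018607390453
dial [[-0.1563, -0.0305, 0.0012], [-0.1265, -0.0015, 0.0034], [-0.0972, 0.0287, 0.0075]]
```

View pics/w9.png

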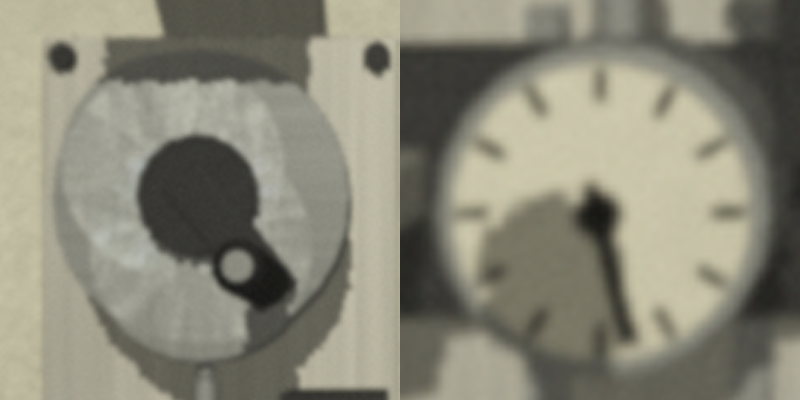

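Run:
```python
from rim import *
for n in("w5","w9"):
    q=np.load(n+".npz");L=(cloud("wrist",q["d"],q["T"])-F[:3,3])@F[:3,:3]
    s=(abs(L[...,2]+.002)<.004)&(abs(L[...,1]+.055)<.012)&(L[...,0]>-.105)&(L[...,0]<-.06)
    t=(abs(L[...,2]-.004)<.004)&(abs(L[...,1])<.012)&(L[...,0]<-.08)&(L[...,0]>-.17)
    k=(abs(L[...,2]+.042)<.005)&(L[...,0]>.04)&(L[...,0]<.12)&(abs(abs(L[...,1])-.06)<.012)
    e=(abs(L[...,2]+.002)<.004)&(abs(L[...,1]+.055)<.012)&(L[...,0]<-.105)&(L[...,0]>-.16)
    f=lambda m:np.percentile(L[m][:,0],[1,99]).round(4) if m.sum()>20 else None
    print(n,"stop",f(s),"ear",f(e),"dial",f(t),"deck top",f(k),L[k][:,2].mean().round(4))
```

```text
w5 stop [-0.1045 -0.0785] ear [-0.1192 -0.1054] dial [-0.1588 -0.0975] deck top [0.0404 0.0786] -0.0418
w9 stop [-0.1046 -0.0772] ear [-0.1191 -0.1052] dial [-0.1572 -0.0963] deck top [0.0408 0.0802] -0.0417
```

The ear still meets the stop with no gap, the dial has not moved relative to the deck, and the handle is at -141.0° after release. I hand the job in.

```bash
python3 -c "
from workcell import workorder
print(workorder.close_job())"
```

```text
the job is handed in; nothing more can be done
None
```

I've handed the job in at about 21 s of the 72 s allowed: the keeper stands in the largest grey tray, the gauge is home against its stop, and the high spot is under the plunger to within about a degree, with the gripper open and clear of everything.

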